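# Feed a latch blank into the marking press up to its hidden back gauge

### The job

Lift the steel latch blank out of its wooden stock holder, lay it flat on the marking press's feed bed, nose towards the throat, and let go of it there. Then slide it along the bed, nose first, into the throat until it sits fully home against the back gauge inside, whose depth is set differently every time and can only be felt: push gently, do not ram it. Leave it there, and do not disturb the hammer, the can or the orange disc.

Things in the scene. Friction and masses are not known exactly. Their poses are not given: they have to be found in the camera images.
- blank: Loose steel blank, 8 mm thick, about 450 g: a rectangle 100 (x) by 60 (y) mm with a narrow tail, 30 long and 22 mm wide, on its -x end. Origin: centre of the rectangle's underside; +x points to the nose, z up. It balances 7 mm behind the origin (towards the tail). It starts in the holder, underside 26 mm above the table.
- nose (a point): Middle of the blank's nose (front edge), 50 mm ahead of the blank's origin, at half thickness. Axes as the blank's.
- tail (a point): Centre of the blank's tail, 65 mm behind the blank's origin, at half thickness. Axes as the blank's.
- holder: Fixed wooden holder: a bar 36 mm wide, 26 high under the blank (x -105 to +50 mm), with two cheeks 51 mm high close along both sides of the blank's tail (x -105 to -58, |y| 16 to 32 mm), so the tail cannot be gripped there; the rectangle overhangs the bar by 12 mm each side. Origin: on the table below the blank's starting origin; +x towards the blank's nose.
- machine: Fixed blue marking press with a steel feed bed, 160 mm wide, its top 20 mm above the table. Origin: on the bed's top face at the middle of the throat mouth; +x is the feed direction (into the throat), y across, z up. The nose block over the throat is 200 mm wide and 62 mm high above the bed; from x = 110 mm on, the press body is 140 mm high.
- bed (a point): Middle of the open feed bed's top face, 95 mm before the mouth; axes as the machine's. The open bed is 190 mm long, from x = -190 mm to the mouth (machine frame), 160 mm wide.
- mouth (a point): Middle of the throat mouth, 7 mm above the bed; axes as the machine's. The throat is a channel 65 mm wide and 14 mm high, flared over its first 25 mm. Inside is the back gauge, a stop face for the blank's nose, out of sight and set anywhere from 45 to 90 mm behind the mouth: its depth is not given.
- plunger (a joint): Small sprung brass plunger (under 1 N) that sticks 6 mm out of the back gauge's stop face towards the mouth. 0 = fully out, 0.006 m = pressed flush, when the blank's nose is home on the stop face.
- hammer: Loose hammer with wooden handle, 280 mm long, lying on the table. Bystander. Origin: its middle on the table; x along it.
- can: Loose red-labelled can, 54 mm across, 120 mm high, standing. Bystander. Origin: centre of its underside.
- disc: Loose orange grinding disc, 100 mm across, 10 mm high, lying flat. Bystander. Origin: centre of its underside.
Not all that is in view belongs to the job. Several things have the shape of the blank; the one meant has the colours described above.

How it is judged:
By the outcome, as a careful person would: the job done as asked, in the order asked, and still so for the second after the job is handed in, with the robot touching nothing.
It also fails if it takes over 51 s, if anything falls off the work surface, if the arm or the gripper's body presses on something with over 40 N, if the wrist force passes 120 N, or if a joint passes its speed limit or range.

### The arm

A 6-joint arm with a two-finger parallel gripper is mounted at the origin on the work surface. World frame = base frame: x ahead of the robot, y to its left, z up, the work surface at z = 0. Lengths are in mm, angles in degrees, forces in N, time in s.
With the tool pointing down it reaches from about 350 to 850 mm from the base axis. Payload 8.1 kg.
Tool frame: the origin (TCP) lies at the very end of the fingers, on their centre line; the grasp point (between the pads) lies 19 mm behind it; z points along the fingers, y is the line along which they close (so a half turn about z gives the same grasp; the last joint's range is limited). The gripper opens to 85 mm and grips with 20 to 120 N. Pads are 22 mm wide; open, the fingers measure 114 mm over their backs; the gripper's body (76 mm by 85 mm) begins 54 mm behind the grasp point. The pads swing forward as they close: fully open they stand 13 mm farther back than shut.
Start: joints at [-81.154, 7.471, 85.268, -0, 87.261, -4.893], TCP at [142.525, -582.831, 231.292] pointing down, gripper open.
Joint ranges: [-169.43, 169.43], [-51.17, 129.36], [1.28, 143.12], [-76.62, 256.62], [0, 156.53], [-152.29, 152.29]. Speed limits (degrees/s): [136.94, 136.94, 159.86, 180, 180, 180].

### API

Orientations are given as [roll, pitch, yaw] about the fixed x, y, z axes, in that order (R = Rz(yaw) Ry(pitch) Rx(roll)).
In Python, from bench import sense, eyes, job, models gives the robot as it stands. The module is installed in compiled form; this text tells all that it offers.
- The arm moves only by the tool apply_moves, never from a script. Its argument "rows" is a list of rows, each a list of 6 numbers: the shift along the tool's x, y, z in mm, then the turn, a rotation vector about the tool's x, y, z in rad. In form: [[dx, dy, dz, rx, ry, rz], ...]. A call has exactly 5 rows; each row shifts and turns the commanded pose from where the row before left it, along the tool's axes as they then stand; what a row does not reach is not made up. A row lasts 1/8 s, in which the tool goes at most 62.5 mm and 10.7 degrees, less where a joint would pass 70% of its speed; a pose out of reach is approached as far as the arm can. A call is refused whole if a number of a shift passes 62.5 or a number of a turn 0.188, either way. A call with a gripper value outside its range is refused whole. "fingers" is the finger opening in mm, from 0 to 85.4, set as the call begins (left out, the last holds). The fingers move at their own pace and stop on an object; "grip_force" is the grip in N (left out, the last holds). Time passes only in rows, so rows that do not move let the fingers close, or fill a call up. It gives the time, the measured TCP pose, the force, the opening and the grip force at its end, in the units of the state.
- sense(): the state, without advancing time (a new reading comes with each control period).
- eyes.snapshot(name): name is "side" or "top"; returns (picture, depth): 480x640x3 uint8, red, green, blue; 480x640 float32, mm along the optical axis (not along the pixel's ray), 0 where there is no reading.
- eyes.get_calibration(name): a dict with "intrinsics" (3x3 intrinsics, pixels), "R" (3x3) and "t" (3): a world point X has camera coordinates R X + t. Camera axes: x right, y down, z forward; pixel columns grow to the right and rows downward; lengths in mm; the calibration is good to about 2 mm. A picture is of the moment at which its call begins. get_calibration takes no time and is no camera call.
- job.hand_in(): hands the job in; it is judged then, once.
Trained networks look in the newest picture that a camera, given by its name, has taken for a name from the list of things; names that differ only in an ending like _2 or _b are one class to them, and where a whole thing is asked for, a point or a joint stands for the part that bears it (a point fixed in the world has none). Each returns a list of dicts, best first, with "confidence" (0 to 1); they miss things now and then, are a little off and sometimes report something else, mostly with a low value. They report only what shows in the picture. A call takes as long as a camera call. They do not tell look-alikes from the thing itself.
- models.boxes_of(name, camera): "xyz" ([x, y, z] in mm, in world coordinates, good to about 4 mm: the middle of the surface that is visible of it).
- models.cut_out(name, camera): "pixels" (480x640 bool, what is visible of it).
- models.place_of(name, camera): "xyz" ([x, y, z] in mm, in world coordinates, good to about 4 mm: a listed point, or the origin of a listed thing).
The state is a dict: "time": time; "joint_pos": joint angles; "qd": joint speeds; "joint_efforts": joint torques, N m; "tool_pos": TCP position; "tcp_rot": TCP orientation; "ft_force": force on the tool from outside, world axes, zero at the start; "wrist_torque": the same for the moment, N m; "finger_gap": finger opening in mm; "grip_force": force on a finger pad.
Only numpy, scipy, OpenCV 4.12 (cv2) and the standard library are available. Lean on these libraries where they do the work, as an engineer would, in place of code of your own. Each camera call takes 0.05 s, during which the arm holds its last target. There are 200 camera calls.

## Working session

There is one attempt and no reset: what is moved stays moved. The work goes in short steps, Python scripts to look and compute and a tool call to move; the robot and the scene stay as the last step left them, time stands still between calls to the robot, and variables do not carry over. Pictures are saved under pics/ and viewed, at most 10 in all, crops included, and the job is handed in when it is done.

Besides the shell and the picture viewer there is one more tool, called after "Request:" as name([rows], argument=value, ...), one row to a line, values as JSON. apply_moves: Moves the arm, as the interface text tells. Its arguments: {"type":"object","properties":{"rows":{"type":"array"},"fingers":{"type":"number"},"grip_force":{"type":"number"}},"required":["rows"]}

```bash
mkdir -p pics; cat > h.py <<'E'
import numpy as np, cv2
from bench import sense, eyes, job, models
def snap(n):
    im,d=eyes.snapshot(n); return im,d
def save(im,f): cv2.imwrite('pics/'+f, cv2.cvtColor(im,cv2.COLOR_RGB2BGR))
def world(cam,u,v,z=None,d=None):
    c=eyes.get_calibration(cam);K,R,t=map(np.array,(c['intrinsics'],c['R'],c['t']))
    r=np.linalg.inv(K)@np.array([u,v,1.]); C=-R.T@t
    if z is not None:
        w=R.T@r; return C+w*(z-C[2])/w[2]
    return R.T@(r*d-t)
def pix(cam,X):
    c=eyes.get_calibration(cam);p=np.array(c['intrinsics'])@(np.array(c['R'])@X+np.array(c['t']));return p[:2]/p[2]
E
python3 - <<'E'
from h import *
s=sense(); print(s)
for c in('top','side'):
    im,d=snap(c); save(im,c+'0.png')
    cal=eyes.get_calibration(c); print(c,-np.array(cal['R']).T@cal['t'])
    for n in('blank','nose','tail','holder','machine','bed','mouth','hammer','can','disc'):
        for r in models.place_of(n,c)[:4]: print(n,np.round(r['xyz']),round(r['confidence'],2),pix(c,r['xyz']).round())
E
```

```text
{'time': 0.0, 'joint_pos': array([-8.11554349e+01,  7.51368948e+00,  8.53296894e+01, -2.70548295e-03,
        8.72618219e+01, -4.89311540e+00]), 'qd': array([-0.03054934,  0.13586443,  0.02082586,  0.04594248,  0.05244315,
        0.11178727]), 'joint_efforts': array([ 1.70749594e-03, -5.69399071e+01, -5.00545979e+01, -7.93343725e-05,
        1.50383130e-02,  1.71107109e-05]), 'tool_pos': array([ 142.4052245 , -582.28628307,  230.2552943 ]), 'tcp_rot': array([-1.79894952e+02, -6.28102457e-03,  1.37378065e+01]), 'ft_force': array([-0.11711612, -0.58469403, -0.50174366]), 'wrist_torque': array([ 0.02772174, -0.03438929,  0.0114328 ]), 'grip_force': 0.0, 'finger_gap': 85.24711774064677}
top [ 334.79848447 -132.4040135  1057.12020808]
blank [ 469. -252.   27.] 0.89 [386. 289.]
blank [ 584. -425.    2.] 0.81 [478. 230.]
blank [ 416. -438.   -5.] 0.77 [489. 323.]
blank [ 426. -296.   31.] 0.25 [412. 313.]
nose [ 529. -437.    3.] 0.79 [487. 259.]
nose [ 316. -196.    2.] 0.68 [353. 377.]
nose [ 506. -211.   30.] 0.59 [363. 267.]
nose [ 436. -392.    3.] 0.59 [464. 310.]
tail [ 393. -500.  
[... 573 characters left out ...]
 470. -254.   26.] 0.88 [286. 277.]
blank [514.  14.  22.] 0.73 [302. 191.]
nose [ 532. -439.   -0.] 0.97 [331. 371.]
nose [ 503. -215.   30.] 0.84 [303. 258.]
nose [ 427. -393.    6.] 0.81 [261. 349.]
tail [ 426. -300.   30.] 0.94 [260. 295.]
tail [ 392. -502.    1.] 0.94 [235. 417.]
tail [ 646. -422.    7.] 0.7 [404. 353.]
holder [ 466. -252.    2.] 0.83 [284. 286.]
machine [528. 111.  21.] 0.91 [306. 168.]
bed [515.  13.  22.] 0.9 [303. 191.]
mouth [528. 110.  28.] 0.69 [306. 166.]
mouth [ 465. -248.    3.] 0.61 [283. 284.]
hammer [777. -11.  -2.] 0.79 [422. 200.]
hammer [ 316. -197.   -0.] 0.62 [203. 271.]
can [ 702. -313.   -1.] 0.98 [422. 302.]
disc [ 314. -193.    2.] 0.88 [201. 269.]
```

View pics/top0.png

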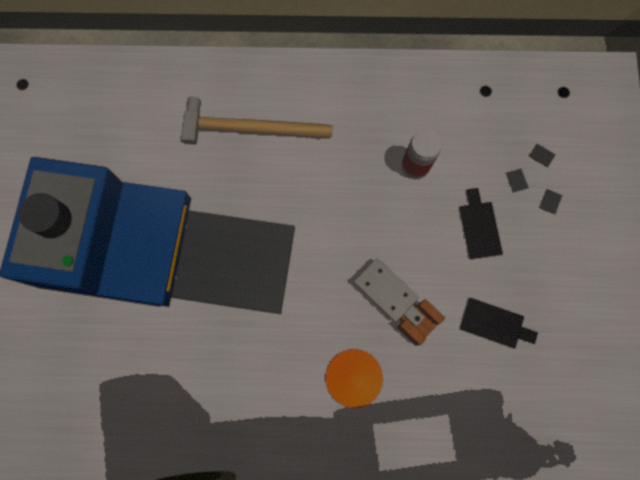

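View pics/side0.png

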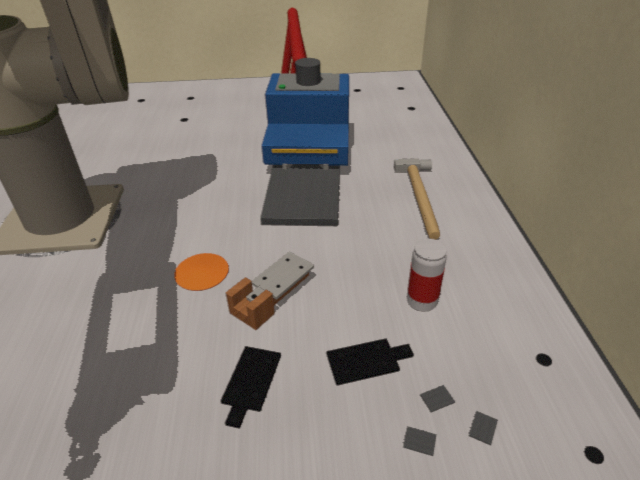

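The thing wanted is the light steel blank with four holes in the brown holder, top (386,289), side (286,277). What could be mistaken for it are the two black shapes at top (481,230) and (492,323), which lie on the table. Next I measure the poses and check this in one crop.

```bash
cat > m.py <<'E'
from h import *
def cloud(c,d):
    cal=eyes.get_calibration(c);K=np.array(cal['intrinsics'])
    v,u=np.indices(d.shape);r=np.stack([u,v,np.ones_like(u)],-1)@np.linalg.inv(K).T*d[...,None]
    return (r-np.array(cal['t']))@np.array(cal['R'])
def rect(P):
    return cv2.minAreaRect(P[:,:2].astype(np.float32))
E
python3 - <<'E'
from m import *
ims={}
for c in('top','side'):
    im,d=snap(c); W=cloud(c,d); ims[c]=im
    x,y,z=W[...,0],W[...,1],W[...,2]; ok=d>0
    m=ok&(abs(z-20)<5)&(abs(x-515)<130)&(abs(y-15)<110)
    n,l,st,_=cv2.connectedComponentsWithStats(m.astype(np.uint8))
    k=1+np.argmax(st[1:,4]); P=W[l==k]; print(c,'bed',rect(P),np.median(P[:,2]),cv2.boxPoints(rect(P)).round())
    m=ok&(abs(z-34)<5)&(np.hypot(x-465,y+255)<75)&(im.min(2)>110)
    P=W[m]; print(c,'blank',len(P),rect(P),np.median(P[:,2]))
    for r in models.cut_out('blank',c)[:4]:
        px=np.argwhere(r['pixels']); ctr=px.mean(0)[::-1]
        Q=np.array([world(c,u,v,z=34) for v,u in px])
        if np.hypot(*(Q.mean(0)[:2]-[465,-255]))<30:
            b=rect(Q);print('cut',b,len(Q));
            e=Q[:,:2]-Q[:,:2].mean(0);w,V=np.linalg.eigh(e.T@e);print(Q.mean(0),np.degrees(np.arctan2(V[1,1],V[0,1])))
crop=lambda im,u,v:cv2.resize(im[v-60:v+60,u-60:u+60],(400,400),interpolation=cv2.INTER_CUBIC)
save(np.hstack([crop(ims['top'],395,300),crop(ims['side'],275,285)]),'c1.png')
E
```

```text
top bed ((514.7387084960938, 18.78936767578125), (195.0509490966797, 160.33738708496094), 82.38192749023438) 20.869380282509745 [[422. -67.]
 [581. -89.]
 [607. 105.]
 [448. 126.]]
top blank 0 ((0.0, 0.0), (0.0, 0.0), 0.0) nan
  return _methods._mean(a, axis=axis, dtype=dtype,
  ret = ret.dtype.type(ret / rcount)
Traceback (most recent call last):
  File "h.py", line 7, in world
    c=eyes.get_calibration(cam);K,R,t=map(np.array,(c['intrinsics'],c['R'],c['t']))
ValueError: time passes only in moves, steps and waits
```

```bash
sed -i 's/^import numpy.*/import numpy as np, cv2, functools/; s/eyes.get_calibration(cam)/cal(cam)/' h.py; cat >> h.py <<'E'
cal=functools.cache(lambda c: eyes.get_calibration(c))
E
python3 - <<'E'
from m import *
ims={}
for c in('top','side'):
    im,d=snap(c); W=cloud(c,d); ims[c]=im
    u0,v0=((386,289),(286,277))[c=='side']
    print(c,im[v0,u0],d[v0-8:v0+9:4,u0-8:u0+9:4].round(),W[v0,u0].round())
    for r in models.cut_out('blank',c)[:4]:
        px=np.argwhere(r['pixels'])
        if np.hypot(*(px.mean(0)[::-1]-[u0,v0]))>30: continue
        Q=np.array([world(c,u,v,z=34) for v,u in px]); b=rect(Q); print('cut',b,len(Q))
        e=Q[:,:2]-Q[:,:2].mean(0);w,V=np.linalg.eigh(e.T@e);print(Q.mean(0),np.degrees(np.arctan2(V[1,1],V[0,1])))
crop=lambda im,u,v:cv2.resize(im[v-60:v+60,u-60:u+60],(400,400),interpolation=cv2.INTER_CUBIC)
save(np.hstack([crop(ims['top'],395,300),crop(ims['side'],275,285)]),'c1.png')
E
```

```text
top [111 104  99] [[1027. 1028. 1028. 1029. 1027.]
 [1029. 1026. 1025. 1027. 1029.]
 [1028. 1026. 1025. 1026. 1022.]
 [1020. 1024. 1022. 1023. 1022.]
 [1023. 1022. 1022. 1019. 1021.]] [ 467. -251.   35.]
cut ((456.3116760253906, -261.076171875), (129.26327514648438, 60.13304138183594), 46.66687774658203) 2134
[ 462.29654764 -254.65837929   34.        ] 46.76961932338462
side [143 137 129] [[870. 871. 870. 868. 872.]
 [862. 863. 863. 860. 860.]
 [855. 854. 854. 853. 851.]
 [848. 843. 844. 846. 845.]
 [839. 838. 838. 841. 876.]] [ 471. -263.   32.]
cut ((455.17071533203125, -266.89404296875), (133.58506774902344, 64.36015319824219), 46.832183837890625) 1588
[ 461.34440435 -260.65566069   34.        ] -135.35655705880052
```

View pics/c1.png

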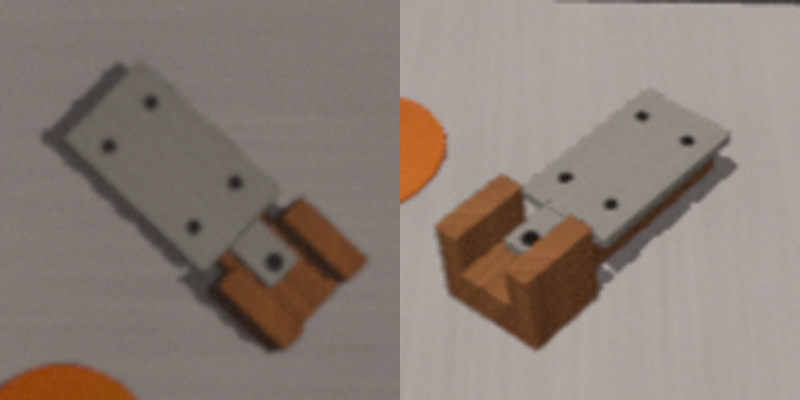

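The crop shows the light steel blank with four holes, its tail between the brown cheeks (tail hole at crop (273,262)). It is the right one, with yaw about 46.7° and origin about (467,-251). The bed has yaw 82.4°, with the mouth at about (527,110).

Request:
apply_moves([
  [0, 0, 0, 0, 0, -0.115],
  [0, 0, 0, 0, 0, -0.115],
  [0, 0, 0, 0, 0, -0.115],
  [0, 0, 0, 0, 0, -0.115],
  [0, 0, 0, 0, 0, -0.115],
], fingers=85)

```text
time: 2.02
tool_pos: [142.5, -582.8, 231.3]
tcp_rot: [180.0, 0.0, 46.9]
ft_force: [0.4, 0.2, -0.3]
finger_gap: 85.0
grip_force: 0.0
```

Request:
apply_moves([
  [50, 2, 5, 0, 0, 0],
  [50, 2, 10, 0, 0, 0],
  [50, 2, 10, 0, 0, 0],
  [50, 1, 10, 0, 0, 0],
  [50, 1, 10, 0, 0, 0],
])

```text
time: 2.65
tool_pos: [320.8, -405.3, 186.2]
tcp_rot: [180.0, 0.0, 46.7]
ft_force: [0.4, -0.4, -0.2]
finger_gap: 85.3
grip_force: 0.0
```

Request:
apply_moves([
  [50, 1, 10, 0, 0, 0],
  [50, 0, 10, 0, 0, 0],
  [50, 0, 15, 0, 0, 0],
  [50, 0, 20, 0, 0, 0],
  [7, 0, 20, 0, 0, 0],
])

```text
time: 3.28
tool_pos: [464.6, -254.1, 111.0]
tcp_rot: [180.0, -0.0, 46.9]
ft_force: [-0.1, -0.3, 0.3]
finger_gap: 84.8
grip_force: 0.0
```

```bash
python3 - <<'E'
from m import *
s=sense(); print(s['tool_pos'],s['tcp_rot'],s['ft_force'],s['time'])
ims={}
for c in('top','side'): ims[c],_=snap(c)
u,v=pix('side',s['tool_pos']).astype(int); print(u,v); tu,tv=pix('top',s['tool_pos']).astype(int); print(tu,tv)
crop=lambda im,u,v:cv2.resize(im[v-70:v+70,u-70:u+70],(400,400),interpolation=cv2.INTER_CUBIC)
save(np.hstack([crop(ims['top'],tu,tv),crop(ims['side'],u,v)]),'c2.png')
E
```

```text
[ 464.56856119 -254.06442552  110.98597297] [ 1.79963494e+02 -4.93254742e-02  4.68879114e+01] [-0.14185674 -0.29723265  0.30581445] 3.275
278 239
393 284
```

View pics/c2.png

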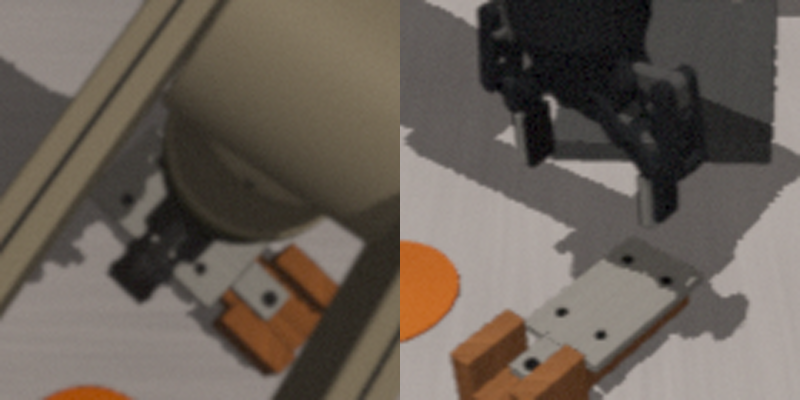

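The fingers are lined up across the blank; the side tip is at crop (650,222). I go down and grip at the fingertips, so they hardly stick out below the blank.

Request:
apply_moves([
  [0, 0, 20, 0, 0, 0],
  [0, 0, 20, 0, 0, 0],
  [0, 0, 20, 0, 0, 0],
  [0, 0, 17, 0, 0, 0],
  [0, 0, 10, 0, 0, 0],
])

```text
time: 4.0
tool_pos: [462.2, -256.9, 23.8]
tcp_rot: [-180.0, 0.0, 46.6]
ft_force: [0.3, 0.1, -0.5]
finger_gap: 84.7
grip_force: 0.0
```

```bash
python3 - <<'E'
from m import *
s=sense(); print(s['tool_pos'],s['tcp_rot'],s['ft_force'])
for z in (111,117,124):print(z,pix('side',np.array([501,-287,z])))
im,d=snap('side'); u,v=pix('side',s['tool_pos']).astype(int); print(u,v)
save(cv2.resize(im[v-50:v+50,u-60:u+60],(720,600),interpolation=cv2.INTER_CUBIC),'c3.png')
E
```

```text
[ 462.1941906  -256.86114397   23.7850992 ] [-1.79976830e+02  8.47350167e-03  4.66455834e+01] [ 0.33456783  0.07491738 -0.53628558]
111 [302.1239047  250.71541256]
117 [301.97195905 247.86283841]
124 [301.79283077 244.49994739]
281 278
```

View pics/c3.png

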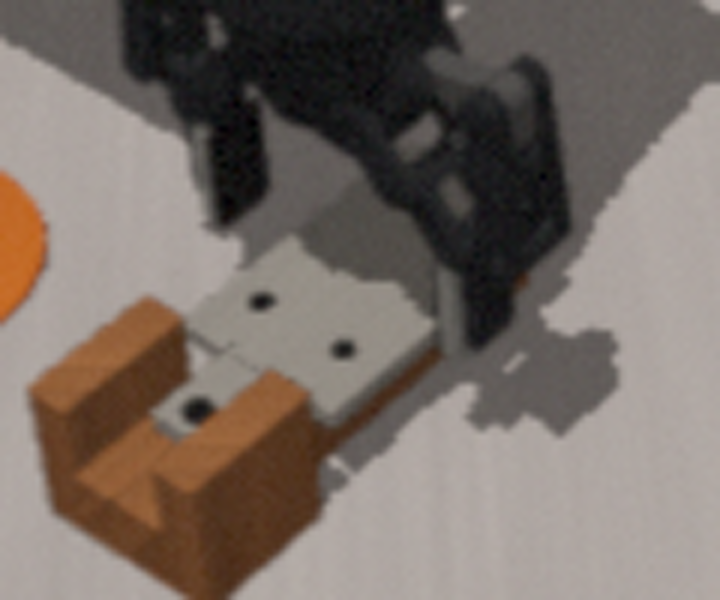

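The open tips (crop (485,350)) sit about 13 mm above the nominal TCP, as described. I go down 5 mm more and close.

Request:
apply_moves([
  [0, 0, 3, 0, 0, 0],
  [0, 0, 2, 0, 0, 0],
  [0, 0, 0, 0, 0, 0],
  [0, 0, 0, 0, 0, 0],
  [0, 0, 0, 0, 0, 0],
])

```text
time: 4.68
tool_pos: [462.8, -256.6, 19.5]
tcp_rot: [180.0, -0.0, 46.7]
ft_force: [0.3, 0.0, -0.2]
finger_gap: 85.0
grip_force: 0.0
```

Request:
apply_moves([
  [0, 0, 0, 0, 0, 0],
  [0, 0, 0, 0, 0, 0],
  [0, 0, 0, 0, 0, 0],
  [0, 0, 0, 0, 0, 0],
  [0, 0, 0, 0, 0, 0],
], fingers=50, grip_force=60)

```text
time: 5.3
tool_pos: [463.0, -256.9, 19.9]
tcp_rot: [179.9, -0.0, 46.7]
ft_force: [-1.5, 0.5, 5.7]
finger_gap: 58.2
grip_force: 65.9
```

Request:
apply_moves([
  [0, 0, 0, 0, 0, 0],
  [0, 0, 0, 0, 0, 0],
  [0, 0, -3, 0, 0, 0],
  [0, 0, -5, 0, 0, 0],
  [0, 0, -7, 0, 0, 0],
])

```text
time: 5.92
tool_pos: [461.9, -256.0, 33.9]
tcp_rot: [-179.9, 0.0, 46.7]
ft_force: [-0.4, -0.3, -5.4]
finger_gap: 58.4
grip_force: 65.3
```

```bash
python3 - <<'E'
from m import *
s=sense(); print(s['tool_pos'],s['tcp_rot'],s['ft_force'],s['finger_gap'],s['grip_force'])
im,d=snap('side'); u,v=pix('side',s['tool_pos']).astype(int); print(u,v)
save(cv2.resize(im[v-50:v+50,u-60:u+60],(720,600),interpolation=cv2.INTER_CUBIC),'c4.png')
E
```

```text
[ 461.89316599 -255.97859647   33.86053908] [-1.79898159e+02  1.50609421e-02  4.66882733e+01] [-0.43680955 -0.32315496 -5.41538184] 58.39620104532651 65.2769422531128
280 274
```

View pics/c4.png

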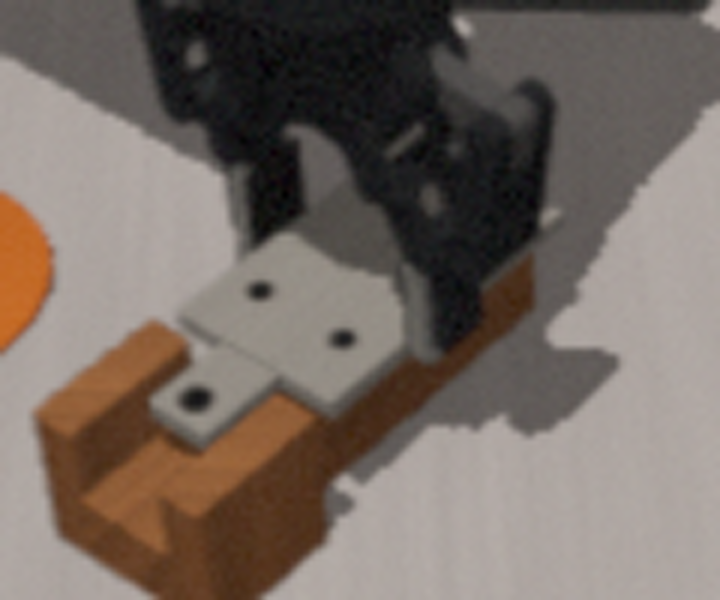

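Gripped level, with about 5 N of weight on the wrist. The tail is clear of the holder floor and the tips are about level with the underside. I lift, turn to 82.4° and carry it over.

Request:
apply_moves([
  [0, 0, -15, 0, 0, 0],
  [0, 0, -25, 0, 0, 0],
  [0, 0, -25, 0, 0, 0],
  [0, 0, -15, 0, 0, -0.125],
  [0, 0, 0, 0, 0, -0.125],
])

```text
time: 6.6
tool_pos: [463.9, -257.4, 117.4]
tcp_rot: [179.8, 0.0, 61.2]
ft_force: [0.4, -0.2, -5.0]
finger_gap: 58.3
grip_force: 66.1
```

Request:
apply_moves([
  [0, 0, 0, 0, 0, -0.125],
  [0, 0, 0, 0, 0, -0.125],
  [0, 0, 0, 0, 0, -0.124],
  [25, 2, 0, 0, 0, 0],
  [45, 3, 0, 0, 0, 0],
])

```text
time: 7.22
tool_pos: [477.0, -188.3, 115.5]
tcp_rot: [179.9, 0.0, 82.3]
ft_force: [0.5, 0.0, -4.2]
finger_gap: 58.3
grip_force: 66.0
```

Request:
apply_moves([
  [50, 3, 0, 0, 0, 0],
  [50, 3, 0, 0, 0, 0],
  [50, 3, 0, 0, 0, 0],
  [35, 2, 0, 0, 0, 0],
  [14, 0, 0, 0, 0, 0],
])

```text
time: 7.85
tool_pos: [514.2, 10.0, 115.3]
tcp_rot: [179.9, -0.0, 82.6]
ft_force: [0.4, -0.6, -5.0]
finger_gap: 57.9
grip_force: 66.0
```

Request:
apply_moves([
  [0, 0, 25, 0, 0, 0],
  [0, 0, 25, 0, 0, 0],
  [0, 0, 20, 0, 0, 0],
  [0, 0, 10, 0, 0, 0],
  [0, 0, 0, 0, 0, 0],
])

```text
time: 8.48
tool_pos: [513.4, 7.7, 34.1]
tcp_rot: [-179.9, 0.0, 82.4]
ft_force: [0.1, -1.0, -3.9]
finger_gap: 58.1
grip_force: 66.0
```

```bash
cat > look.py <<'E'
from m import *
import sys
s=sense(); print(s['time'],s['tool_pos'],s['tcp_rot'],s['ft_force'],s['finger_gap'])
A=np.array([527.,110,20]); f=np.array([.132,.991]); n=np.array([-.991,.132])
ims={}
for c in('top','side'):
    im,d=snap(c); ims[c]=im
    for r in models.cut_out('blank',c)[:5]:
        px=np.argwhere(r['pixels']); Q=np.array([world(c,u,v,z=28) for v,u in px]);
        if np.hypot(*(Q.mean(0)[:2]-[514,15]))>110: continue
        e=Q[:,:2]-A[:2]; b=rect(Q); print(c,'cut',len(Q),b,'mach x',(e@f).min(),(e@f).max(),'y',(e@n).min(),(e@n).max())
u,v=pix('side',np.array([517,40,30.])).astype(int); tu,tv=pix('top',np.array([517,30,30.])).astype(int)
crop=lambda im,u,v:cv2.resize(im[v-60:v+60,u-60:u+60],(400,400),interpolation=cv2.INTER_CUBIC)
save(np.hstack([crop(ims['top'],tu,tv),crop(ims['side'],u,v)]),sys.argv[1])
E
python3 look.py c5.png
```

```text
8.475 [513.41434624   7.71105794  34.06883007] [-1.79935949e+02  1.02718445e-02  8.24122882e+01] [ 0.13047275 -0.99992135 -3.88146513] 58.05854507380894
top cut 714 ((500.755126953125, 3.3491439819335938), (59.63713073730469, 130.63467407226562), 21.97315216064453) mach x -173.8657550533358 -41.35304042513974 y -32.61754542069707 29.17460730475465
side cut 813 ((509.8299560546875, 25.518558502197266), (142.03457641601562, 61.02925491333008), 85.88335418701172) mach x -156.93097012086656 -13.852095244528359 y -26.253846788149914 35.8482212751462
```

View pics/c5.png

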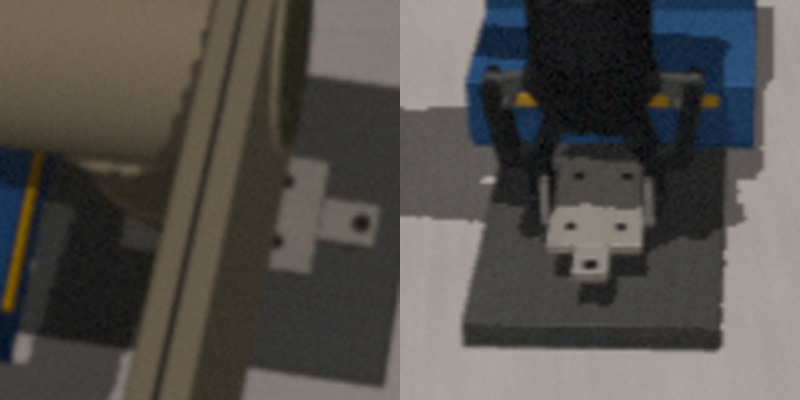

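The blank is level above the bed, nose towards the throat and the tail centred (side crop (590,265)). I lower it till contact is felt.

Request:
apply_moves([
  [0, 0, 8, 0, 0, 0],
  [0, 0, 6, 0, 0, 0],
  [0, 0, 2, 0, 0, 0],
  [0, 0, 1, 0, 0, 0],
  [0, 0, 0, 0, 0, 0],
])

```text
time: 9.3
tool_pos: [513.9, 8.1, 17.3]
tcp_rot: [-180.0, -0.0, 82.4]
ft_force: [-0.1, -0.2, -4.1]
finger_gap: 58.1
grip_force: 66.0
```

Request:
apply_moves([
  [0, 0, 0.5, 0, 0, 0],
  [0, 0, 0.5, 0, 0, 0],
  [0, 0, 0, 0, 0, 0],
  [0, 0, 0, 0, 0, 0],
  [0, 0, 0, 0, 0, 0],
])

```text
time: 9.93
tool_pos: [513.9, 8.0, 16.3]
tcp_rot: [180.0, 0.0, 82.4]
ft_force: [-0.5, -0.0, -4.2]
finger_gap: 58.8
grip_force: 66.0
```

Request:
apply_moves([
  [0, 0, 0.5, 0, 0, 0],
  [0, 0, 0.5, 0, 0, 0],
  [0, 0, 0, 0, 0, 0],
  [0, 0, 0, 0, 0, 0],
  [0, 0, 0, 0, 0, 0],
])

```text
time: 10.55
tool_pos: [513.9, 8.0, 15.5]
tcp_rot: [180.0, 0.0, 82.4]
ft_force: [-3.8, -0.0, 1.9]
finger_gap: 57.7
grip_force: 70.2
```

Request:
apply_moves([
  [0, 0, 0.3, 0, 0, 0],
  [0, 0, 0.3, 0, 0, 0],
  [0, 0, 0, 0, 0, 0],
  [0, 0, 0, 0, 0, 0],
  [0, 0, 0, 0, 0, 0],
])

```text
time: 11.18
tool_pos: [514.0, 8.1, 15.5]
tcp_rot: [-180.0, 0.0, 82.4]
ft_force: [-7.4, 0.3, 9.3]
finger_gap: 57.9
grip_force: 74.1
```

Contact felt. Release.

Request:
apply_moves([
  [0, 0, -0.4, 0, 0, 0],
  [0, 0, 0, 0, 0, 0],
  [0, 0, 0, 0, 0, 0],
  [0, 0, 0, 0, 0, 0],
  [0, 0, 0, 0, 0, 0],
], fingers=80)

```text
time: 11.8
tool_pos: [513.9, 8.0, 15.1]
tcp_rot: [180.0, 0.0, 82.4]
ft_force: [-0.6, -0.7, 0.0]
finger_gap: 80.0
grip_force: 0.0
```

Request:
apply_moves([
  [0, 0, -10, 0, 0, 0],
  [0, 0, -20, 0, 0, 0],
  [-10, 0, -20, 0, 0, 0],
  [-35, 0, -10, 0, 0, 0],
  [-35, 0, 0, 0, 0, 0],
])

```text
time: 12.42
tool_pos: [504.5, -72.2, 77.3]
tcp_rot: [179.8, 0.0, 82.5]
ft_force: [-0.1, 0.1, -1.5]
finger_gap: 80.2
grip_force: 0.0
```

Request:
apply_moves([
  [-20, 0, 0, 0, 0, 0],
  [-6, 0, 0, 0, 0, 0],
  [0, 0, 0, 0, 0, 0],
  [0, 0, 0, 0, 0, 0],
  [0, 0, 0, 0, 0, 0],
], fingers=34)

```text
time: 13.05
tool_pos: [500.0, -96.3, 75.0]
tcp_rot: [-180.0, -0.0, 82.5]
ft_force: [-0.5, -0.1, 0.1]
finger_gap: 34.1
grip_force: 0.0
```

```bash
python3 look.py c6.png
```

```text
13.05 [499.95939825 -96.27737854  75.04735796] [-1.79991978e+02 -8.02928028e-03  8.24944896e+01] [-0.47612628 -0.08586313  0.06945449] 34.06437571560333
top cut 1355 ((509.3382568359375, -14.561931610107422), (95.41447448730469, 63.76884841918945), 81.14785766601562) mach x -173.28897704409744 -77.55476199982456 y -31.141437360032548 33.17778323214301
side cut 634 ((510.270751953125, -5.374717712402344), (136.19871520996094, 59.5347900390625), 83.97996520996094) mach x -184.94988520991518 -48.67696112347545 y -28.181181935408556 31.951518228436925
```

View pics/c6.png

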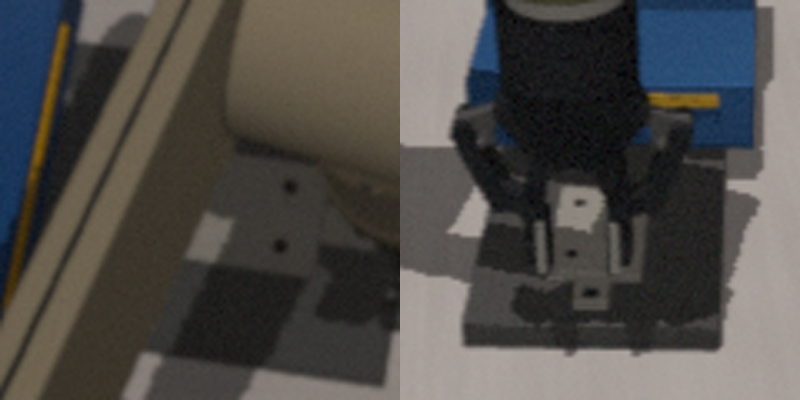

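The blank lies flat and square on the bed, released and about centred. I straddle the tail with the partly closed fingers to push evenly on the two rear shoulders.

Request:
apply_moves([
  [20, 0, 0, 0, 0, 0],
  [20, 0, 0, 0, 0, 0],
  [3, 0, 10, 0, 0, 0],
  [0, 0, 15, 0, 0, 0],
  [0, 0, 10, 0, 0, 0],
])

```text
time: 13.88
tool_pos: [504.5, -54.8, 38.2]
tcp_rot: [-179.9, 0.0, 82.4]
ft_force: [-0.9, 0.9, 0.5]
finger_gap: 34.3
grip_force: 0.0
```

Request:
apply_moves([
  [0, 0, 10, 0, 0, 0],
  [0, 0, 5, 0, 0, 0],
  [0, 0, 2.5, 0, 0, 0],
  [0, 0, 0, 0, 0, 0],
  [0, 0, 0, 0, 0, 0],
])

```text
time: 14.5
tool_pos: [506.0, -54.5, 23.1]
tcp_rot: [180.0, 0.0, 82.4]
ft_force: [-0.7, 0.3, 0.5]
finger_gap: 34.2
grip_force: 0.0
```

Request:
apply_moves([
  [2, 0, 0, 0, 0, 0],
  [3, 0, 0, 0, 0, 0],
  [4, 0, 0, 0, 0, 0],
  [5, 0, 0, 0, 0, 0],
  [5, 0, 0, 0, 0, 0],
])

```text
time: 15.12
tool_pos: [508.1, -35.6, 22.7]
tcp_rot: [180.0, 0.0, 82.4]
ft_force: [-0.0, -4.2, 0.6]
finger_gap: 34.0
grip_force: 1.9
```

Request:
apply_moves([
  [5, 0, 0, 0, 0, 0],
  [5, 0, 0, 0, 0, 0],
  [5, 0, 0, 0, 0, 0],
  [5, 0, 0, 0, 0, 0],
  [5, 0, 0, 0, 0, 0],
])

```text
time: 15.75
tool_pos: [511.4, -10.5, 22.7]
tcp_rot: [180.0, 0.0, 82.4]
ft_force: [-0.7, -4.8, 0.6]
finger_gap: 34.4
grip_force: 2.2
```

```bash
python3 look.py c7.png
```

```text
15.75 [511.42643584 -10.46538993  22.65111034] [1.79995755e+02 2.80258137e-03 8.24383166e+01] [-0.72178332 -4.76684762  0.58525656] 34.41889601280823
top cut 721 ((509.42303466796875, 60.58860778808594), (80.9569091796875, 42.01359558105469), 78.50801849365234) mach x -90.7115058841098 -10.605557222733296 y -11.78184327296927 31.88367844851662
side cut 453 ((508.3039855957031, 32.52484130859375), (138.96238708496094, 54.49407958984375), 73.95389556884766) mach x -149.64883004381804 -13.61664192151058 y -27.72325508864003 29.497906907146273
```

View pics/c7.png

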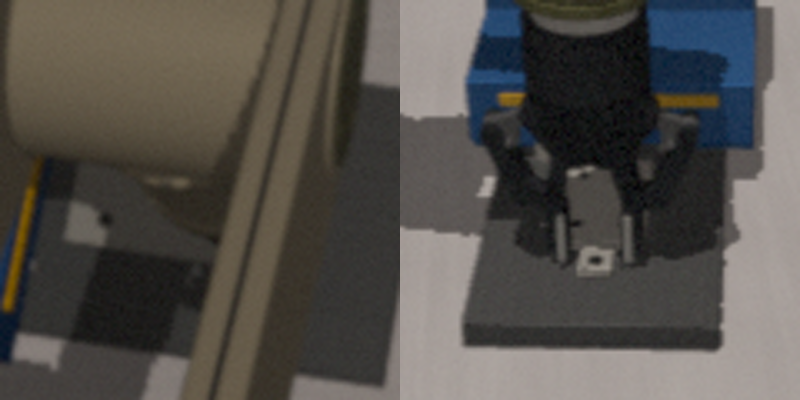

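The blank slides squarely with the tail between the fingers, friction about 4.5 N. I keep pushing.

Request:
apply_moves([
  [5, 0, 0, 0, 0, 0],
  [5, 0, 0, 0, 0, 0],
  [4, 0, 0, 0, 0, 0],
  [4, 0, 0, 0, 0, 0],
  [4, 0, 0, 0, 0, 0],
])

```text
time: 16.58
tool_pos: [514.1, 11.4, 22.5]
tcp_rot: [-180.0, -0.0, 82.4]
ft_force: [-1.5, -2.6, -0.4]
finger_gap: 34.2
grip_force: 1.4
```

Request:
apply_moves([
  [4, 0, 0, 0, 0, 0],
  [4, 0, 0, 0, 0, 0],
  [4, 0, 0, 0, 0, 0],
  [3, 0, 0, 0, 0, 0],
  [3, 0, 0, 0, 0, 0],
])

```text
time: 17.2
tool_pos: [516.6, 29.1, 22.5]
tcp_rot: [-180.0, -0.0, 82.4]
ft_force: [-0.1, -1.8, -1.8]
finger_gap: 33.9
grip_force: 1.1
```

Request:
apply_moves([
  [2.5, 0, 0, 0, 0, 0],
  [2.5, 0, 0, 0, 0, 0],
  [2, 0, 0, 0, 0, 0],
  [2, 0, 0, 0, 0, 0],
  [1, 0, 0, 0, 0, 0],
])

```text
time: 17.82
tool_pos: [517.9, 38.9, 22.6]
tcp_rot: [-180.0, -0.0, 82.4]
ft_force: [0.2, -2.3, -1.5]
finger_gap: 34.1
grip_force: 1.1
```

Request:
apply_moves([
  [1.5, 0, 0, 0, 0, 0],
  [1.5, 0, 0, 0, 0, 0],
  [1.5, 0, 0, 0, 0, 0],
  [1.5, 0, 0, 0, 0, 0],
  [1.5, 0, 0, 0, 0, 0],
])

```text
time: 18.45
tool_pos: [518.9, 46.3, 22.6]
tcp_rot: [-180.0, 0.0, 82.4]
ft_force: [-0.5, -2.9, -1.2]
finger_gap: 33.7
grip_force: 1.3
```

Request:
apply_moves([
  [1.5, 0, 0, 0, 0, 0],
  [1.5, 0, 0, 0, 0, 0],
  [1.5, 0, 0, 0, 0, 0],
  [1.5, 0, 0, 0, 0, 0],
  [1.5, 0, 0, 0, 0, 0],
])

```text
time: 19.08
tool_pos: [519.6, 50.7, 22.6]
tcp_rot: [-180.0, 0.3, 82.4]
ft_force: [-2.7, -22.6, 2.4]
finger_gap: 33.8
grip_force: 11.6
```

Request:
apply_moves([
  [0, 0, 0, 0, 0, 0],
  [0, 0, 0, 0, 0, 0],
  [0, 0, 0, 0, 0, 0],
  [0, 0, 0, 0, 0, 0],
  [0, 0, 0, 0, 0, 0],
])

```text
time: 19.7
tool_pos: [519.5, 50.6, 22.6]
tcp_rot: [-180.0, 0.3, 82.4]
ft_force: [-2.9, -18.4, 0.5]
finger_gap: 34.1
grip_force: 9.4
```

Request:
apply_moves([
  [-2, 0, 0, 0, 0, 0],
  [-2, 0, 0, 0, 0, 0],
  [-3, 0, 0, 0, 0, 0],
  [0, 0, 0, 0, 0, 0],
  [0, 0, 0, 0, 0, 0],
])

```text
time: 20.32
tool_pos: [519.1, 47.0, 22.7]
tcp_rot: [180.0, -0.0, 82.4]
ft_force: [0.1, -0.7, -0.6]
finger_gap: 34.0
grip_force: 0.0
```

Request:
apply_moves([
  [1.5, 0, 0, 0, 0, 0],
  [1.5, 0, 0, 0, 0, 0],
  [1, 0, 0, 0, 0, 0],
  [0.5, 0, 0, 0, 0, 0],
  [0, 0, 0, 0, 0, 0],
])

```text
time: 20.95
tool_pos: [519.5, 50.2, 22.6]
tcp_rot: [-180.0, 0.1, 82.4]
ft_force: [-1.9, -5.7, 1.1]
finger_gap: 34.0
grip_force: 3.1
```

It stops solidly at the same place on the second push, nose about 51 mm in. A last light press, then I back off and check.

Request:
apply_moves([
  [1, 0, 0, 0, 0, 0],
  [1, 0, 0, 0, 0, 0],
  [0.5, 0, 0, 0, 0, 0],
  [0, 0, 0, 0, 0, 0],
  [0, 0, 0, 0, 0, 0],
])

```text
time: 21.58
tool_pos: [519.5, 50.5, 22.6]
tcp_rot: [-180.0, 0.3, 82.4]
ft_force: [-4.2, -16.6, 3.4]
finger_gap: 34.1
grip_force: 8.7
```

Request:
apply_moves([
  [-2, 0, 0, 0, 0, 0],
  [-3, 0, 0, 0, 0, 0],
  [-5, 0, 0, 0, 0, 0],
  [-3, 0, -5, 0, 0, 0],
  [0, 0, -20, 0, 0, 0],
])

```text
time: 22.2
tool_pos: [516.9, 40.7, 46.8]
tcp_rot: [-179.8, 0.0, 82.4]
ft_force: [0.1, 0.6, -0.5]
finger_gap: 34.0
grip_force: 0.0
```

Request:
apply_moves([
  [0, 0, -40, 0, 0, 0],
  [-30, 0, -40, 0, 0, 0],
  [-50, 0, -20, 0, 0, 0],
  [-50, 0, 0, 0, 0, 0],
  [-50, 0, 0, 0, 0, 0],
])

```text
time: 22.82
tool_pos: [494.6, -139.2, 148.8]
tcp_rot: [179.9, 0.0, 82.5]
ft_force: [-0.2, 0.4, -0.3]
finger_gap: 34.1
grip_force: 0.0
```

Request:
apply_moves([
  [-50, 0, 0, 0, 0, 0],
  [-30, 0, 0, 0, 0, 0],
  [0, 0, 0, 0, 0, 0],
  [0, 0, 0, 0, 0, 0],
  [0, 0, 0, 0, 0, 0],
])

```text
time: 23.45
tool_pos: [484.2, -215.9, 147.7]
tcp_rot: [180.0, -0.0, 82.5]
ft_force: [-0.3, 0.4, 0.9]
finger_gap: 34.2
grip_force: 0.0
```

```bash
python3 look.py c8.png
```

```text
23.45 [ 484.21999717 -215.85042272  147.65375126] [ 1.79997280e+02 -2.01570035e-02  8.25150259e+01] [-0.26380733  0.36225232  0.94902478] 34.165016180329474
top cut 1219 ((521.2710571289062, 71.83937072753906), (83.43783569335938, 60.214012145996094), 82.75106811523438) mach x -80.28061170832663 3.1342791946703805 y -29.512884091053184 30.767266473546762
side cut 102 ((518.8508911132812, 79.63533782958984), (76.98237609863281, 34.74997329711914), 52.3941650390625) mach x -61.61333480862251 3.8590696944697798 y -15.41752292522254 32.16890336022051
```

View pics/c8.png

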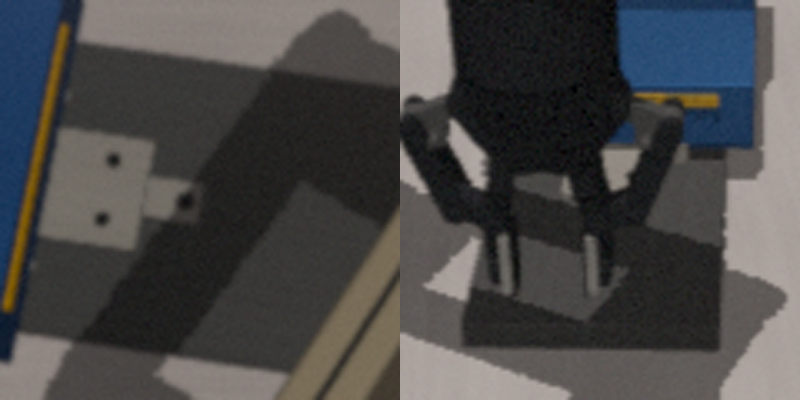

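The blank sits square in the throat: yaw 82.7°, centred, tail end (top crop (200,200)) 80 mm before the mouth. That puts the nose about 50 mm in, agreeing with the solid stop I felt. The arm is clear.

```bash
python3 -c "
from bench import job; print(job.hand_in())"
```

```text
the job is handed in; nothing more can be done
None
```

I laid the blank on the bed, let go of it, and slid it nose first into the throat. It came to a firm stop about 50 mm in, within the gauge's range, and stopped at the same place when pushed again. The plunger itself could not be seen; I handed the job in at about 23.5 s with the arm clear and the bystanders untouched as far as I could tell.

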